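Sort two sealed bottom-bracket cartridges by weight

TASK

The two sealed cartridges on the tray look alike, but one hides a heavy steel spindle and the other a light alloy one. Lift one just clear of the tray and hold it still a moment to feel which it is, then stand the heavy one fully down in the pocket of the red-topped stand and the light one fully down in the pocket of the blue-topped stand, feeling gently for the pockets, whose tops float a few millimetres sideways. Never leave a cartridge in the wrong stand, do not force anything, let go of both, and leave the hub, jar and wrench where they are.

Things in the scene. Friction and masses are not known exactly. Their poses are not given: they have to be found in the camera images.
- cart_a: One of two look-alike sealed cartridges: black upright cylinder, 40 mm diameter, 96 mm tall plus a 4 mm steel nub on top, steel bands near top and foot, foot chamfered to 35 mm over the lowest 4 mm. Origin: centre of its underside. Stands on the tray at the start. Weighs about 460 g or about 180 g (within 40 g); which one is heavy changes from run to run and cannot be seen.
- cart_b: The other cartridge, same shape, look and description as cart_a; it has the other weight.
- tray: Grey fixed supply tray, 170 mm (x) by 270 mm (y), floor 6 mm thick, rim 14 mm high. Origin: centre of its underside. The cartridges stand on its floor, at least 100 mm apart along its y.
- heavy_stand: Red-topped fixed check-weigh stand for the heavy cartridge: base 124 mm (x) by 150 mm (y), origin at the centre of its underside, z up. Its red deck, 110 by 110 mm and 12 mm thick, top face 55 mm above the origin, has one 43 mm round hole with a 2 mm chamfer: the pocket. A brass seat inside lies 25 mm below the deck's top face (30 mm above the origin).
- heavy_top (a point): Fixed point 55 mm above the red stand's origin. The hole's centre is off it along the stand's y by an unmeasured -8 to +8 mm (x exact): find it by feel. Deck, hole and seat float as one, stay put, and drag at about 10 N. The deck gives downward from about 1.7 N, then 0.9 N per mm for 6 mm, then is rigid; pressed down, it springs up round a sliding foot from 4 to 5 mm short of centre (chamfers).
- light_stand: Blue-topped fixed check-weigh stand for the light cartridge. Sizes, springs, seat and float are as for heavy_stand, but its deck is blue and it has its own offset.
- light_top (a point): Fixed point 55 mm above the blue stand's origin; the hole's centre is off it along the stand's y by its own unmeasured -8 to +8 mm. Float and springs as told at heavy_top.
- heavy_seat (a joint): Sprung brass seat in the red pocket: 0 = up, 0.008 m = fully down (grows downward). It starts to sink under about 2.9 N and is fully down at about 3.7 N, damped: the heavy cartridge's own weight sinks it within a second of release, the light one's does not.
- light_seat (a joint): The same sprung seat in the blue pocket; it stays up (about 0) under the light cartridge and sinks under the heavy one.
- hub: Bystander: aluminium wheel hub standing on end, 52 mm diameter flanges, 66 mm tall. Origin: centre of its underside.
- wrench: Bystander: steel wrench lying flat on the bench; origin on its underside.
- pot: Bystander: grease jar with a green cap, 56 mm diameter, 70 mm tall. Origin: centre of its underside.
Not all that is in view belongs to the job. Leave any orange look-alike of the cart_a alone. What is shaped like the cart_b but brown is not meant.

How it is judged:
By the outcome, as a careful person would: the job done as asked, in the order asked, and still so for the second after the job is handed in, with the robot touching nothing.
It also fails if it takes over 67 s, if anything falls off the work surface, if the arm or the gripper's body presses on something with over 40 N, if the wrist force passes 120 N, or if a joint passes its speed limit or range.

ROBOT

A 6-joint arm with a two-finger parallel gripper is mounted at the origin on the work surface. World frame = base frame: x ahead of the robot, y to its left, z up, the work surface at z = 0. Lengths are in m, angles in degrees, forces in N, time in s.
With the tool pointing down it reaches from about 0.4 to 0.825 m from the base axis. Payload 7 kg.
Tool frame: the origin (TCP) lies between the finger pads; the fingertips stand 14 mm ahead of it and the grasp point (between the pads) lies 5 mm behind it (r.tips_ahead is the distance from the TCP to the fingertips, in m); z points along the fingers, y is the direction in which the jaws open and shut (so a half turn about z gives the same grasp; the last joint's range is limited). The gripper opens to 88 mm and grips with 3 to 60 N. Pads are 19 mm wide; open, the fingers measure 130 mm over their backs; the gripper's body (78 mm by 193 mm) begins 47 mm behind the grasp point.
Start: joints at [-52.133, 20.546, 0.682, 0, -70.136, -16.507], TCP at [0.246, -0.629, 0.241] pointing down, gripper open.
Joint ranges: [-176.03, 176.03], [-82.01, 121.73], [-58.28, 71.71], [-173.87, 95.51], [-174.79, -0.11], [-173.66, 173.66]. Speed limits (degrees/s): [136.94, 136.94, 172.46, 180, 180, 180].

INTERFACE

Orientations are given as [roll, pitch, yaw] about the fixed x, y, z axes, in that order (R = Rz(yaw) Ry(pitch) Rx(roll)).
In Python, from plant import r gives the robot as it stands.
- The arm moves only by the tool apply_moves, never from a script. Its arguments are lists of equal length, an entry for each row: "slide": the shift along the tool's x, y, z as a fraction of full scale, a list of three; "turn": the turn, a rotation vector about the tool's x, y, z as a fraction of full scale, a list of three; "jaw": the closure, from 0 (fully open) to 1 (shut). In form: {"slide": [[dx, dy, dz], ...], "turn": [[wx, wy, wz], ...], "jaw": [jaw, ...]}. A call has 1 to 8 rows; each row shifts and turns the commanded pose from where the row before left it, along the tool's axes as they then stand; what a row does not reach is not made up. Full scale, the value 1, is 0.1 m for a shift and 1.5 rad for a turn. A row lasts 1/10 s, in which the tool goes at most 50 mm and 8.59 degrees, less where a joint would pass 70% of its speed; a pose out of reach is approached as far as the arm can. A call with a number of a shift or a turn outside -1 to 1 is refused whole. A call with a gripper value outside its range is refused whole. The fingers move at their own pace and stop on an object; "newtons" is the grip in N (left out, the last holds). Time passes only in rows, so rows that do not move let the fingers close. It gives the time, the measured TCP pose, the force and the opening at its end, in the units of the state.
- r.get_state(): the state, without advancing time (a new reading comes with each control period).
- r.capture(name): name is "side" or "top"; returns a dict with "pixels" (400x640x3 uint8, blue, green, red), "depth" (400x640 float32, m along the optical axis (not along the pixel's ray), 0 where there is no reading), "fx", "fy", "cx", "cy" (pixels), "rvec" (rotation vector, rad) and "tvec" (3), from world to camera coordinates, as OpenCV has them. Camera axes: x right, y down, z forward; pixel columns grow to the right and rows downward; lengths in m; the calibration is good to about 2 mm. A picture is of the moment at which its call begins.
- r.close_job(): hands the job in, once; it reports no verdict.
The state is a dict: "time_s": time; "joints": joint angles; "qd": joint speeds; "joint_torque": joint torques, N m; "tcp_pos": TCP position; "eef_rot": TCP orientation; "contact_force": force on the tool from outside, world axes, zero at the start; "moment": the same for the moment, N m; "gripper_width": finger opening in m.
Only numpy, scipy, OpenCV 4.12 (cv2) and the standard library are available. Lean on these libraries where they do the work, as an engineer would, in place of code of your own. Each camera call takes 0.05 s, during which the arm holds its last target.

## Working session

There is one attempt and no reset: what is moved stays moved. The work goes in short steps, Python scripts to look and compute and a tool call to move; the robot and the scene stay as the last step left them, time stands still between calls to the robot, and variables do not carry over. Pictures are saved under pics/ and viewed, and the job is handed in when it is done.

Besides the shell and the picture viewer there is one more tool, called after "Emit:" as name(argument=value, ...) on one line, values as JSON. apply_moves: Moves the arm, as the interface text tells. Shift numbers are shares of 0.1 m and turn numbers shares of 1.5 rad, none past 1 either way. Its arguments: {"type":"object","properties":{"slide":{"type":"array"},"turn":{"type":"array"},"jaw":{"type":"array"},"newtons":{"type":"number"}},"required":["slide","turn","jaw"]}

```bash
ls; mkdir -p pics; python3 - <<'E'
from plant import r
import cv2,numpy as np
s=r.get_state(); print(s)
for n in("side","top"):
    c=r.capture(n); cv2.imwrite(f"pics/{n}0.png",c["pixels"]); np.savez(f"{n}0.npz",**c)
    R=cv2.Rodrigues(np.array(c["rvec"]))[0]; print(n,c["fx"],c["cx"],c["cy"],"cam pos",-R.T@np.array(c["tvec"]).ravel()); print(R.round(2))
E
```

```text
pics
{'time_s': 0.0, 'joints': array([-5.21311135e+01,  2.05895891e+01,  6.35913798e-01, -2.10717573e-02,
       -7.01336950e+01, -1.65059579e+01]), 'qd': array([ 0.11228941, -0.03868306, -0.04279709, -0.03895469, -0.00172349,
       -0.02254613]), 'joint_torque': array([-6.37036428e-04, -5.82716954e+01,  2.93052721e+01,  6.99712291e+00,
        6.82882121e-03, -1.67053158e-04]), 'tcp_pos': array([ 0.24570456, -0.62822091,  0.23965675]), 'eef_rot': array([ 1.79910602e+02, -5.83298409e-03, -1.58644243e+02]), 'contact_force': array([ 0.31157055, -0.29196672, -0.72035056]), 'moment': array([ 0.0022344 , -0.01733181,  0.02857868]), 'gripper_width': 0.08763490602972998}
side 392.50205307433174 323.18744229593733 189.8626575539843 cam pos [0.52661088 0.93893883 0.58085996]
[[-1.   -0.01 -0.01]
 [ 0.    0.51 -0.86]
 [ 0.02 -0.86 -0.51]]
top 389.23219971425937 318.5646672914696 192.50429669983492 cam pos [0.42585558 0.05568468 0.8745113 ]
[[ 0.02 -1.   -0.01]
 [-0.99 -0.02 -0.16]
 [ 0.16  0.02 -0.99]]
```

View pics/side0.png

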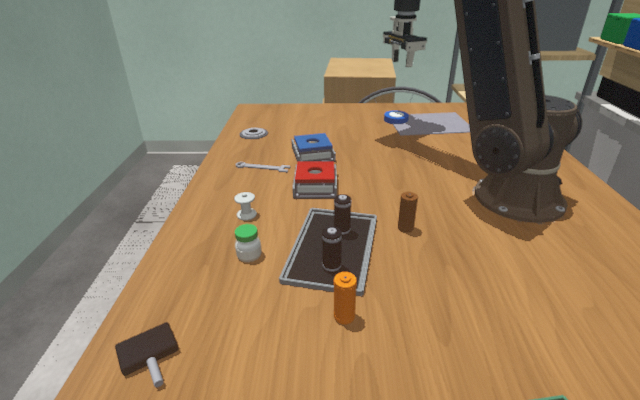

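View pics/top0.png

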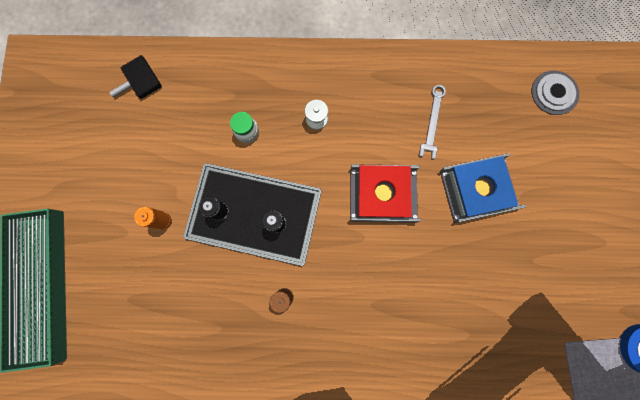

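Candidates for the cartridges: black on tray at top-view (208,206) and (272,220), which fit the description because they are black with steel bands and standing on the tray. The orange one at (145,216) and the brown one at (280,300) are decoys. Next I'll confirm this in an enlarged crop and measure.

```bash
cat > h.py <<'E'
import cv2,numpy as np
def load(n): 
    d=np.load(n); return {k:d[k] for k in d.files}
def RT(c): return cv2.Rodrigues(np.array(c["rvec"],float))[0],np.array(c["tvec"],float).ravel()
def ray(c,u,v):
    R,t=RT(c); o=-R.T@t; d=R.T@np.array([(u-float(c["cx"]))/float(c["fx"]),(v-float(c["cy"]))/float(c["fy"]),1]); return o,d
def onz(c,u,v,z):
    o,d=ray(c,u,v); return o+d*(z-o[2])/d[2]
def proj(c,P):
    R,t=RT(c); q=R@np.array(P)+t; return float(c["fx"])*q[0]/q[2]+float(c["cx"]),float(c["fy"])*q[1]/q[2]+float(c["cy"])
def cloud(c):
    R,t=RT(c); v,u=np.mgrid[0:400,0:640]; z=c["depth"]; 
    p=np.stack([(u-c["cx"])/c["fx"]*z,(v-c["cy"])/c["fy"]*z,z],-1); return (p-t)@R
E
python3 - <<'E'
from h import *
for n in("top","side"):
    c=load(n+"0.npz"); im=c["pixels"]; P=cloud(c); hsv=cv2.cvtColor(im,cv2.COLOR_BGR2HSV)
    a=(slice(150,275),slice(180,530)) if n=="top" else (slice(125,300),slice(280,390))
    cv2.imwrite(f"pics/{n}_crop.png",cv2.resize(im[a],None,fx=2.25 if n=="top" else 3.4,fy=2.25 if n=="top" else 3.4,interpolation=cv2.INTER_CUBIC))
    H,S,V=hsv[...,0],hsv[...,1],hsv[...,2]
    for nm,m in (("red",((H<6)|(H>174))&(S>150)),("blue",(H>100)&(H<125)&(S>130)),("yel",(H>18)&(H<35)&(S>120))):
        m=m.astype(np.uint8)*255
        if n=="top": m[:,535:]=0; m[:140]=0; m[:,:340]=0
        else: m[:130]=0; m[:,:285]=0; m[:,345:]=0;m[200:]=0
        cs,_=cv2.findContours(m,cv2.RETR_EXTERNAL,cv2.CHAIN_APPROX_NONE)
        for k in cs:
            if cv2.contourArea(k)<40: continue
            (x,y),(w,h),an=cv2.minAreaRect(k); mk=np.zeros_like(m); cv2.drawContours(mk,[k],-1,255,-1)
            mk=cv2.erode(mk,np.ones((3,3)))&m
            print(n,nm,(round(x),round(y)),w,h,an,"medz",np.median(P[mk>0][:,2]).round(4),[ (onz(c,*p,.055)[:2]).round(4).tolist() for p in cv2.boxPoints(cv2.minAreaRect(k))])
E
```

```text
top red (385, 190) 51.0 52.0 90.0 medz 0.0548 [[0.6229, -0.0162], [0.6249, -0.1279], [0.5146, -0.126], [0.5125, -0.0166]]
top blue (485, 186) 53.575531005859375 52.61322021484375 74.21924591064453 medz 0.0549 [[0.6212, -0.2161], [0.6548, -0.3259], [0.5431, -0.3501], [0.5108, -0.2427]]
top yel (383, 192) 16.970561981201172 14.142135620117188 45.0 medz 0.03 [[0.5666, -0.0441], [0.5887, -0.0655], [0.5631, -0.0908], [0.5412, -0.0694]]
top yel (482, 187) 13.57645034790039 13.293608665466309 8.130102157592773 medz 0.0301 [[0.5664, -0.261], [0.595, -0.2663], [0.5913, -0.2946], [0.5628, -0.2892]]
side red (314, 172) 21.0 38.0 90.0 medz 0.0531 [[0.6293, -0.1197], [0.5151, -0.1186], [0.5164, 0.0093], [0.6199, 0.0086]]
side blue (312, 141) 12.437965393066406 34.32878112792969 84.2894058227539 medz 0.0531 [[0.644, -0.3073], [0.5272, -0.336], [0.5233, -0.2316], [0.6326, -0.2064]]
```

View pics/top_crop.png

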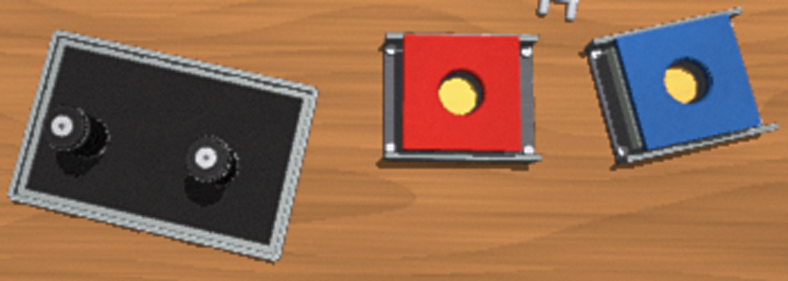

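View pics/side_crop.png

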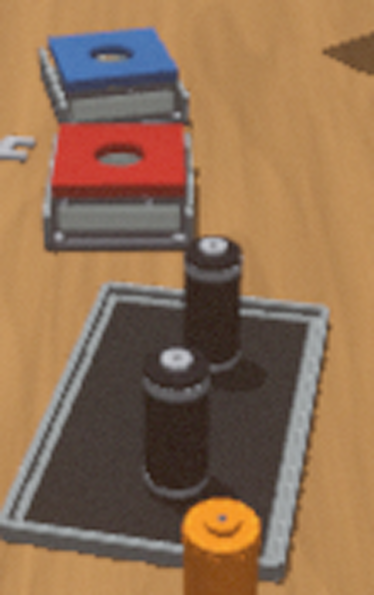

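The crops confirm two black, steel-banded cartridges on the tray, with nubs at about top pixels (207,206) and (271,220). The red deck is at (385,190) and the blue one at (485,186), each with a hole. Next come the sub-pixel fits.

```bash
python3 - <<'E'
from h import *
def ell(c,m,z):
    k=max(cv2.findContours(m,cv2.RETR_EXTERNAL,cv2.CHAIN_APPROX_NONE)[0],key=cv2.contourArea)
    h=cv2.convexHull(k); 
    pts=np.array([onz(c,*p,z)[:2] for p in k[:,0].astype(float)]); 
    e=cv2.fitEllipse((pts*1000).astype(np.float32)); return e
for n in("top","side"):
    c=load(n+"0.npz"); im=c["pixels"]; s=4
    big=cv2.resize(im,None,fx=s,fy=s,interpolation=cv2.INTER_CUBIC)
    c4=dict(c); c4["fx"]=c["fx"]*s;c4["fy"]=c["fy"]*s;c4["cx"]=(c["cx"]+.5)*s-.5;c4["cy"]=(c["cy"]+.5)*s-.5
    hsv=cv2.cvtColor(big,cv2.COLOR_BGR2HSV);H,S,V=[hsv[...,i] for i in range(3)]
    for nm,m in (("red",((H<8)|(H>172))&(S>140)&(V>90)),("blue",(H>100)&(H<125)&(S>120)&(V>80))):
        m=m.astype(np.uint8)*255
        x0,x1,y0,y1=(340,535,140,240) if n=="top" else (285,345,130,200)
        w=np.zeros_like(m); w[y0*s:y1*s,x0*s:x1*s]=255; m&=w
        k=max(cv2.findContours(m,cv2.RETR_EXTERNAL,cv2.CHAIN_APPROX_NONE)[0],key=cv2.contourArea)
        full=np.zeros_like(m); cv2.drawContours(full,[k],-1,255,-1); hole=cv2.morphologyEx(full&~m,cv2.MORPH_OPEN,np.ones((5,5)))
        print(n,nm,"hole@55",ell(c4,hole,.055))
        if n=="top":
            pts=(np.array([onz(c4,*p,.055)[:2] for p in k[:,0].astype(float)])*1000).astype(np.float32); print("  deck rect",cv2.minAreaRect(pts))
            ym=((H>18)&(H<35)&(S>120)).astype(np.uint8)*255&full
            yk=max(cv2.findContours(ym,cv2.RETR_EXTERNAL,cv2.CHAIN_APPROX_NONE)[0],key=cv2.contourArea)
    # nubs
    nb=((S<60)&(V>150)).astype(np.uint8)*255
    for (u,v) in ([(207,206),(271,220)] if n=="top" else [(342,197),(332,230)]):
        sub=np.zeros_like(nb); sub[(v-6)*s:(v+6)*s,(u-7)*s:(u+7)*s]=255
        kk=max(cv2.findContours(nb&sub,cv2.RETR_EXTERNAL,cv2.CHAIN_APPROX_NONE)[0],key=cv2.contourArea)
        (x,y),_=cv2.minEnclosingCircle(kk); M=cv2.moments(kk); x,y=M["m10"]/M["m00"],M["m01"]/M["m00"]
        print(n,"nub",((x+.5)/s-.5,(y+.5)/s-.5),cv2.contourArea(kk)/s/s,onz(c4,x,y,.106).round(4), onz(c4,x,y,.102).round(4))
# tray yaw from top view: grey rim
c=load("top0.npz");P=cloud(c)
for z0,z1,b in((.085,.12,None),):
    m=(P[...,2]>z0)&(P[...,2]<.13)&(P[...,0]>.3)&(P[...,0]<.75)&(P[...,1]<.35)
    n,l,st,ce=cv2.connectedComponentsWithStats(m.astype(np.uint8))
    for i in range(1,n):
        if st[i,4]>30:
            q=P[l==i]; print(ce[i].round(),st[i,4],q.min(0).round(3),q.max(0).round(3),np.median(q,0).round(4))
E
```

```text
top red hole@55 ((567.4296264648438, -70.25887298583984), (41.32577896118164, 42.87090301513672), 51.397674560546875)
  deck rect ((568.1655883789062, -70.97235107421875), (111.6189956665039, 112.15149688720703), 89.7247543334961)
top blue hole@55 ((582.2803344726562, -283.063720703125), (41.79460525512695, 43.69482421875), 33.479217529296875)
  deck rect ((582.344970703125, -284.6199951171875), (110.43586730957031, 112.20061492919922), 13.479844093322754)
top nub (207.03569504310346, 205.48127693965517) 58.0 [0.5224 0.2912 0.106 ] [0.5229 0.2924 0.102 ]
top nub (271.0395886344359, 219.6246183206107) 61.40625 [0.4966 0.1619 0.106 ] [0.4969 0.1625 0.102 ]
side red hole@55 ((567.9258422851562, -53.3834228515625), (25.252517700195312, 36.323463439941406), 90.2909164428711)
side blue hole@55 ((583.2276611328125, -270.236328125), (39.146446228027344, 41.83073425292969), 52.21744918823242)
side nub (342.23433420365535, 196.54830287206266) 23.9375 [0.4967 0.1677 0.106 ] [0.4965 0.1612 0.102 ]
side nub (331.39158730158726, 229.9926984126984) 32.8125 [0.5226 0.2967 0.106 ] [0.5225 0.2913 0.102 ]
[209. 206.] 340 [0.502 0.27  0.085] [0.541 0.31  0.109] [0.5214 0.288  0.1017]
[272. 220.] 327 [0.477 0.142 0.085] [0.515 0.181 0.11 ] [0.4957 0.1603 0.1019]
[280. 302.] 351 [0.319 0.121 0.085] [0.358 0.16  0.103] [0.3384 0.1399 0.096 ]
```

Emit:
apply_moves(slide=[[0, 0, 0], [0, 0, 0], [0, 0, 0], [0, 0, 0]], turn=[[0, 0, 0.09], [0, 0, 0.09], [0, 0, 0.0687], [0, 0, 0]], jaw=[0, 0, 0, 0], newtons=25)

```text
time_s: 0.5
tcp_pos: [0.2457, -0.6284, 0.24]
eef_rot: [180.0, -0.0, 179.9]
contact_force: [-0.1, -0.8, -0.1]
gripper_width: 0.0874
```

Emit:
apply_moves(slide=[[-0.2, 0.2, 0], [-0.3, 0.35, 0], [-0.35, 0.35, 0], [-0.35, 0.35, 0], [-0.35, 0.35, 0], [-0.35, 0.35, 0], [-0.3, 0.35, 0], [-0.2, 0.4, 0]], turn=[[0, 0, 0], [0, 0, 0], [0, 0, 0], [0, 0, 0], [0, 0, 0], [0, 0, 0], [0, 0, 0], [0, 0, 0]], jaw=[0, 0, 0, 0, 0, 0, 0, 0])

```text
time_s: 1.3
tcp_pos: [0.4875, -0.3571, 0.2401]
eef_rot: [180.0, -0.0, -179.8]
contact_force: [0.5, -0.3, 0.3]
gripper_width: 0.0876
```

Emit:
apply_moves(slide=[[0, 0.45, 0], [0, 0.45, 0], [0, 0.45, 0], [0, 0.45, 0], [0, 0.45, 0], [0, 0.45, 0], [0, 0.35, 0], [0, 0.2, 0]], turn=[[0, 0, 0], [0, 0, 0], [0, 0, 0], [0, 0, 0], [0, 0, 0], [0, 0, 0], [0, 0, 0], [0, 0, 0]], jaw=[0, 0, 0, 0, 0, 0, 0, 0])

```text
time_s: 2.1
tcp_pos: [0.4857, -0.0313, 0.2407]
eef_rot: [180.0, 0.0, -179.7]
contact_force: [-0.1, -0.2, -0.2]
gripper_width: 0.0875
```

Emit:
apply_moves(slide=[[-0.05, 0.4, 0], [-0.05, 0.45, 0], [0, 0.45, 0], [0, 0.35, 0], [0, 0.2, 0], [0, 0.08, 0.2], [0, 0, 0.3], [0, 0, 0.0]], turn=[[0, 0, 0], [0, 0, 0], [0, 0, 0], [0, 0, 0], [0, 0, 0], [0, 0, 0], [0, 0, 0], [0, 0, 0]], jaw=[0, 0, 0, 0, 0, 0, 0, 0])

```text
time_s: 2.9
tcp_pos: [0.4937, 0.1585, 0.1871]
eef_rot: [-179.8, -0.3, -179.8]
contact_force: [-1.1, -0.1, -0.8]
gripper_width: 0.0874
```

Emit:
apply_moves(slide=[[-0.03, 0.035, 0.2], [0, 0, 0.3], [0, 0, 0.3], [0, 0, 0.3], [0, 0, 0.11], [0, 0, 0]], turn=[[0, 0, 0], [0, 0, 0], [0, 0, 0], [0, 0, 0], [0, 0, 0], [0, 0, 0]], jaw=[0, 0, 0, 0, 0, 0])

```text
time_s: 3.5
tcp_pos: [0.4988, 0.1623, 0.0691]
eef_rot: [-179.9, -0.1, -180.0]
contact_force: [-0.5, -0.3, 0.5]
gripper_width: 0.0875
```

```bash
python3 - <<'E'
from plant import r
import cv2,numpy as np
for n in("side","top"):
    c=r.capture(n); 
    a=(slice(150,300),slice(280,400)) if n=="side" else (slice(150,300),slice(180,340))
    cv2.imwrite(f"pics/{n}1.png",cv2.resize(c["pixels"][a],None,fx=4,fy=4,interpolation=cv2.INTER_CUBIC))
s=r.get_state();print(s["tcp_pos"],s["eef_rot"],s["contact_force"])
E
```

```text
[0.49997485 0.16321273 0.07096875] [ 1.79970566e+02  7.71305455e-02 -1.79962065e+02] [-0.05139063 -0.10673655  0.27129647]
```

View pics/side1.png

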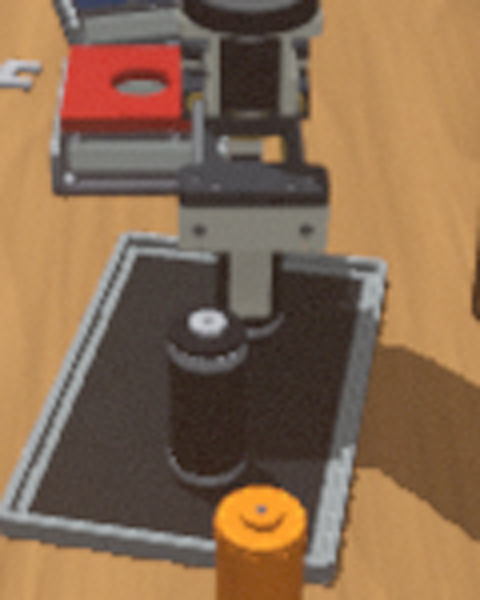

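View pics/top1.png

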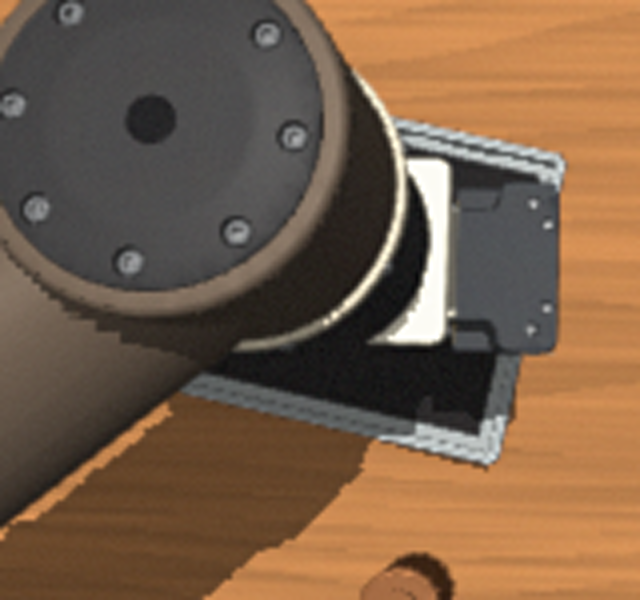

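The side view shows the fingers straddling the near cartridge (crop 250,280), with the far one untouched. I'll make a small centring correction and then close.

Emit:
apply_moves(slide=[[0.034, -0.012, 0.05], [0, 0, 0], [0, 0, 0], [0, 0, 0]], turn=[[0, 0, 0], [0, 0, 0], [0, 0, 0], [0, 0, 0]], jaw=[0, 0, 0, 0])

```text
time_s: 4.0
tcp_pos: [0.4958, 0.1618, 0.0651]
eef_rot: [180.0, 0.0, 180.0]
contact_force: [-0.1, -0.4, 0.5]
gripper_width: 0.0876
```

Emit:
apply_moves(slide=[[0, 0, 0], [0, 0, 0], [0, 0, 0], [0, 0, 0], [0, 0, 0], [0, 0, 0], [0, 0, 0], [0, 0, 0]], turn=[[0, 0, 0], [0, 0, 0], [0, 0, 0], [0, 0, 0], [0, 0, 0], [0, 0, 0], [0, 0, 0], [0, 0, 0]], jaw=[0.4, 0.5, 0.6, 0.7, 0.7, 0.7, 0.7, 0.7], newtons=25)

```text
time_s: 4.8
tcp_pos: [0.4957, 0.1617, 0.0646]
eef_rot: [180.0, 0.0, 180.0]
contact_force: [0.4, -0.3, -1.5]
gripper_width: 0.0391
```

Emit:
apply_moves(slide=[[0, 0, 0], [0, 0, -0.03], [0, 0, -0.05], [0, 0, -0.05], [0, 0, -0.03], [0, 0, 0], [0, 0, 0], [0, 0, 0]], turn=[[0, 0, 0], [0, 0, 0], [0, 0, 0], [0, 0, 0], [0, 0, 0], [0, 0, 0], [0, 0, 0], [0, 0, 0]], jaw=[0.7, 0.7, 0.7, 0.7, 0.7, 0.7, 0.7, 0.7])

```text
time_s: 5.6
tcp_pos: [0.4954, 0.1615, 0.0804]
eef_rot: [-180.0, -0.0, 180.0]
contact_force: [0.2, 0.7, -4.3]
gripper_width: 0.039
```

```bash
cat > w.py <<'E'
from plant import r
import cv2,numpy as np
F=[]
for i in range(6):
    c=r.capture("side"); s=r.get_state(); F.append(np.r_[s["contact_force"],s["moment"]])
print(s["time_s"],s["tcp_pos"].round(4),s["eef_rot"].round(2),s["gripper_width"]); print(np.array(F).round(2)); print("mean",np.mean(F,0).round(3),"jt",s["joint_torque"].round(2))
cv2.imwrite("pics/side_w%d.png"%round(s["time_s"]*100),c["pixels"])
np.savez("side_last.npz",**c)
E
python3 w.py
```

```text
5.9 [0.4956 0.1616 0.0804] [-1.7999e+02 -1.0000e-02  1.7999e+02] 0.039177316688463575
[[-0.16 -0.09 -3.56 -0.01 -0.    0.01]
 [-0.13  0.46 -4.04 -0.07  0.    0.05]
 [ 0.16  0.23 -4.06  0.04 -0.05  0.  ]
 [-0.19 -0.47 -4.56 -0.05 -0.04 -0.01]
 [-0.08 -0.31 -4.77  0.01 -0.03 -0.01]
 [ 0.56 -0.21 -4.21 -0.01  0.01 -0.08]]
mean [ 0.026 -0.064 -4.201 -0.014 -0.017 -0.006] jt [ -0.   -45.91  22.93   5.66  -0.08   0.  ]
```

The mean load is 4.2 N (about 0.43 kg), so this is the heavy one and it goes to red. I'll carry it there above deck height.

Emit:
apply_moves(slide=[[0, 0, -0.2], [0, 0, -0.3], [-0.1, -0.25, -0.05], [-0.15, -0.35, 0], [-0.15, -0.4, 0], [-0.15, -0.4, 0], [-0.1, -0.35, 0], [-0.05, -0.25, 0]], turn=[[0, 0, 0], [0, 0, 0], [0, 0, 0], [0, 0, 0], [0, 0, 0], [0, 0, 0], [0, 0, 0], [0, 0, 0]], jaw=[0.7, 0.7, 0.7, 0.7, 0.7, 0.7, 0.7, 0.7])

```text
time_s: 6.7
tcp_pos: [0.566, -0.0406, 0.1353]
eef_rot: [-180.0, -0.0, 179.9]
contact_force: [-0.5, 1.0, -3.2]
gripper_width: 0.0396
```

Emit:
apply_moves(slide=[[-0.01, -0.2, 0], [0, -0.1, 0], [0, -0.02, 0], [0, 0, 0], [0, 0, 0]], turn=[[0, 0, 0], [0, 0, 0], [0, 0, 0], [0, 0, 0], [0, 0, 0]], jaw=[0.7, 0.7, 0.7, 0.7, 0.7])

```text
time_s: 7.2
tcp_pos: [0.5666, -0.0696, 0.1356]
eef_rot: [180.0, 0.0, -180.0]
contact_force: [1.3, -0.1, -3.7]
gripper_width: 0.0389
```

```bash
python3 w.py; python3 -c "
from h import *
im=load('side_last.npz')['pixels'];cv2.imwrite('pics/s2.png',cv2.resize(im[60:220,260:400],None,fx=3.7,fy=3.7,interpolation=cv2.INTER_CUBIC))"
```

```text
7.5 [ 0.5666 -0.0699  0.1357] [ 1.8000e+02  1.0000e-02 -1.7997e+02] 0.03911436604620894
[[-0.47 -0.37 -4.44 -0.04 -0.03 -0.  ]
 [ 0.79  0.68 -3.8  -0.08 -0.03 -0.03]
 [ 0.36  0.11 -3.16  0.01 -0.05  0.05]
 [-0.41  0.22 -4.59 -0.01  0.01  0.06]
 [ 0.55  0.29 -4.02  0.01 -0.02 -0.05]
 [-0.33 -0.08 -3.54 -0.01  0.02  0.02]]
mean [ 0.082  0.141 -3.926 -0.021 -0.018  0.009] jt [ 4.000e-02 -4.994e+01  2.647e+01  6.560e+00 -8.000e-02 -0.000e+00]
```

View pics/s2.png

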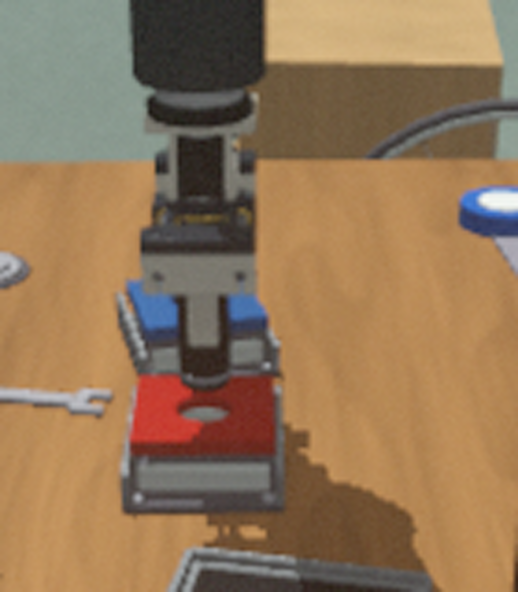

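Emit:
apply_moves(slide=[[0, -0.009, 0.1], [0, 0, 0.07], [0, 0, 0.02], [0, 0, 0.01], [0, 0, 0.01], [0, 0, 0.01], [0, 0, 0.01], [0, 0, 0]], turn=[[0, 0, 0], [0, 0, 0], [0, 0, 0], [0, 0, 0], [0, 0, 0], [0, 0, 0], [0, 0, 0], [0, 0, 0]], jaw=[0.7, 0.7, 0.7, 0.7, 0.7, 0.7, 0.7, 0.7])

```text
time_s: 8.3
tcp_pos: [0.5665, -0.0713, 0.1126]
eef_rot: [180.0, 0.0, 180.0]
contact_force: [-0.4, 0.1, -3.8]
gripper_width: 0.0391
```

```bash
python3 w.py
```

```text
8.6 [ 0.5666 -0.0713  0.1127] [1.8000e+02 1.0000e-02 1.7999e+02] 0.03923955489471017
[[-0.39  0.25 -3.65  0.   -0.03 -0.02]
 [-0.15 -0.2  -4.05 -0.05 -0.    0.01]
 [ 0.35 -0.13 -3.75 -0.04 -0.01 -0.02]
 [ 0.36  0.07 -4.59 -0.03 -0.01 -0.02]
 [-0.82  0.05 -3.69 -0.02  0.01 -0.  ]
 [ 0.34  0.85 -2.83 -0.03 -0.04 -0.  ]]
mean [-0.053  0.147 -3.761 -0.028 -0.013 -0.01 ] jt [ -0.   -50.97  25.43   6.31  -0.08   0.  ]
```

Emit:
apply_moves(slide=[[0, 0, 0.01], [0, 0, 0.01], [0, 0, 0.01], [0, 0, 0]], turn=[[0, 0, 0], [0, 0, 0], [0, 0, 0], [0, 0, 0]], jaw=[0.7, 0.7, 0.7, 0.7])

```text
time_s: 9.0
tcp_pos: [0.5664, -0.0713, 0.1093]
eef_rot: [-180.0, -0.0, 180.0]
contact_force: [-0.3, -0.7, -4.7]
gripper_width: 0.0392
```

```bash
python3 w.py
```

```text
9.3 [ 0.5666 -0.0713  0.1096] [1.8000e+02 1.0000e-02 1.7998e+02] 0.03901695780726911
[[-0.71 -0.27 -3.96 -0.06 -0.   -0.01]
 [-0.29  0.33 -4.37  0.04  0.   -0.  ]
 [-0.31  0.48 -3.8   0.02 -0.01 -0.01]
 [ 0.15  0.34 -3.19  0.01 -0.01  0.03]
 [ 0.16 -0.35 -3.92 -0.04 -0.02 -0.03]
 [ 0.05  0.15 -4.54 -0.03 -0.01 -0.  ]]
mean [-0.159  0.111 -3.963 -0.008 -0.009 -0.004] jt [  0.   -51.09  25.28   6.27  -0.08   0.  ]
```

Emit:
apply_moves(slide=[[0, 0, 0.015], [0, 0, 0.015], [0, 0, 0.015], [0, 0, 0.015], [0, 0, 0]], turn=[[0, 0, 0], [0, 0, 0], [0, 0, 0], [0, 0, 0], [0, 0, 0]], jaw=[0.7, 0.7, 0.7, 0.7, 0.7])

```text
time_s: 9.8
tcp_pos: [0.5666, -0.0713, 0.1033]
eef_rot: [-180.0, -0.0, 180.0]
contact_force: [0.7, 0.4, -4.4]
gripper_width: 0.0391
```

```bash
python3 w.py
```

```text
10.1 [ 0.5666 -0.0713  0.1036] [180.     0.   179.99] 0.038899635014197215
[[-0.08  0.45 -4.17 -0.03 -0.13 -0.02]
 [ 0.15  0.37 -4.53 -0.03 -0.19 -0.  ]
 [-0.1  -0.2  -5.03  0.02 -0.13 -0.04]
 [-0.53  0.33 -4.85  0.03 -0.16  0.01]
 [-0.42  1.04 -4.61  0.04 -0.17  0.03]
 [-0.72 -0.15 -4.37 -0.01 -0.16  0.02]]
mean [-2.830e-01  3.080e-01 -4.595e+00  3.000e-03 -1.550e-01  0.000e+00] jt [-2.000e-02 -5.142e+01  2.484e+01  6.170e+00 -2.200e-01 -0.000e+00]
```

```bash
python3 -c "
from plant import r
from h import *
im=load('side_last.npz')['pixels'];a=cv2.resize(im[110:220,265:365],None,fx=4,fy=4,interpolation=cv2.INTER_CUBIC)
c=r.capture('top');b=cv2.resize(c['pixels'][130:240,340:440],None,fx=4,fy=4,interpolation=cv2.INTER_CUBIC)
np.savez('top_last.npz',**c)
cv2.imwrite('pics/s3.png',np.hstack([a,b]))"
```

```text
(no output)
```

View pics/s3.png

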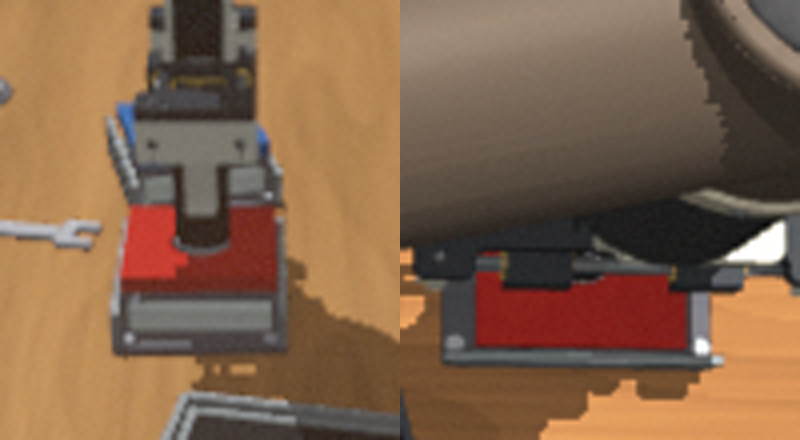

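Emit:
apply_moves(slide=[[-0.008, 0, 0], [0, 0, 0], [0, 0, 0]], turn=[[0, 0, 0], [0, 0, 0], [0, 0, 0]], jaw=[0.7, 0.7, 0.7])

```text
time_s: 10.45
tcp_pos: [0.5673, -0.0713, 0.1035]
eef_rot: [180.0, -0.0, 180.0]
contact_force: [-0.6, 0.2, -3.8]
gripper_width: 0.0389
```

```bash
python3 w.py
```

```text
10.75 [ 0.5674 -0.0713  0.1036] [180.     0.   179.98] 0.039138050334314826
[[ 0.02  1.08 -4.37 -0.07 -0.04  0.03]
 [ 0.6   0.03 -3.85 -0.05 -0.    0.03]
 [ 0.42 -0.07 -4.41 -0.01 -0.04  0.06]
 [ 0.26 -0.82 -5.32  0.02 -0.01 -0.02]
 [-0.24  0.4  -3.33 -0.04 -0.05 -0.01]
 [ 0.56 -0.08 -3.76 -0.05  0.01  0.04]]
mean [ 0.269  0.091 -4.175 -0.034 -0.02   0.022] jt [  0.   -51.5   25.01   6.2   -0.08   0.  ]
```

Emit:
apply_moves(slide=[[-0.006, 0, 0.015], [0, 0, 0.015], [0, 0, 0.015], [0, 0, 0.015], [0, 0, 0.015], [0, 0, 0.015], [0, 0, 0.015], [0, 0, 0]], turn=[[0, 0, 0], [0, 0, 0], [0, 0, 0], [0, 0, 0], [0, 0, 0], [0, 0, 0], [0, 0, 0], [0, 0, 0]], jaw=[0.7, 0.7, 0.7, 0.7, 0.7, 0.7, 0.7, 0.7])

```text
time_s: 11.55
tcp_pos: [0.5678, -0.0713, 0.0928]
eef_rot: [-180.0, -0.0, 180.0]
contact_force: [-0.6, -0.1, -4.7]
gripper_width: 0.039
```

```bash
python3 w.py
```

```text
11.85 [ 0.568  -0.0713  0.0931] [1.8000e+02 1.0000e-02 1.7999e+02] 0.038990455451935434
[[ 0.71 -0.05 -4.41 -0.01 -0.01  0.01]
 [ 0.6  -0.41 -3.85 -0.01  0.    0.01]
 [ 1.29 -0.43 -3.93 -0.02  0.   -0.02]
 [-0.03 -0.15 -4.88 -0.04  0.02  0.  ]
 [ 0.52  0.31 -4.13 -0.02 -0.02  0.06]
 [ 0.64  0.26 -4.84 -0.06 -0.1  -0.  ]]
mean [ 0.623 -0.077 -4.342 -0.026 -0.018  0.01 ] jt [  0.   -52.04  24.51   6.08  -0.08   0.  ]
```

Emit:
apply_moves(slide=[[0, 0, 0.01], [0, 0, 0.01], [0, 0, 0.01], [0, 0, 0.01], [0, 0, 0.01], [0, 0, 0]], turn=[[0, 0, 0], [0, 0, 0], [0, 0, 0], [0, 0, 0], [0, 0, 0], [0, 0, 0]], jaw=[0.7, 0.7, 0.7, 0.7, 0.7, 0.7])

```text
time_s: 12.45
tcp_pos: [0.568, -0.0713, 0.0882]
eef_rot: [-180.0, 0.0, 180.0]
contact_force: [-1.3, -0.3, -1.6]
gripper_width: 0.039
```

```bash
python3 w.py
```

```text
12.75 [ 0.568  -0.0713  0.0882] [1.8000e+02 1.0000e-02 1.7998e+02] 0.03927867786177736
[[-1.25 -0.68 -2.04  0.02  0.37 -0.03]
 [-0.98  0.45 -1.29  0.02  0.32 -0.04]
 [-0.31 -0.18 -0.99 -0.02  0.36 -0.  ]
 [-0.75  0.24 -0.68 -0.06  0.31 -0.03]
 [-1.56 -0.23 -1.57 -0.11  0.29 -0.04]
 [-0.69  0.06 -1.45  0.03  0.34 -0.02]]
mean [-0.924 -0.058 -1.335 -0.022  0.331 -0.027] jt [ 4.000e-02 -5.084e+01  2.387e+01  5.760e+00  2.500e-01  1.000e-02]
```

Emit:
apply_moves(slide=[[0.005, 0, 0], [0, 0, 0], [0, 0, 0]], turn=[[0, 0, 0], [0, 0, 0], [0, 0, 0]], jaw=[0.7, 0.7, 0.7])

```text
time_s: 13.05
tcp_pos: [0.5678, -0.0713, 0.0882]
eef_rot: [180.0, 0.0, 180.0]
contact_force: [0.5, -0.9, -1.3]
gripper_width: 0.0392
```

```bash
python3 w.py
```

```text
13.35 [ 0.5678 -0.0713  0.0882] [1.8000e+02 3.0000e-02 1.7999e+02] 0.038961731870992375
[[ 0.39 -0.44 -2.01 -0.18 -0.28  0.01]
 [ 1.43 -0.53 -0.66 -0.22 -0.3  -0.02]
 [ 1.2   0.37 -1.76 -0.22 -0.32  0.  ]
 [ 0.09 -1.01 -1.95 -0.19 -0.44 -0.02]
 [ 1.19 -0.17 -0.75 -0.21 -0.42 -0.04]
 [ 0.88 -0.68 -1.34 -0.2  -0.45 -0.  ]]
mean [ 0.864 -0.41  -1.412 -0.204 -0.368 -0.011] jt [ 1.500e-01 -5.052e+01  2.255e+01  5.250e+00 -4.900e-01 -1.000e-02]
```

Emit:
apply_moves(slide=[[-0.0025, 0, 0], [0, 0, 0], [0, 0, 0], [0, 0, 0]], turn=[[0, 0, 0], [0, 0, 0], [0, 0, 0], [0, 0, 0]], jaw=[0.7, 0.7, 0.7, 0.7], newtons=6)

```text
time_s: 13.75
tcp_pos: [0.5677, -0.0712, 0.088]
eef_rot: [180.0, -0.0, 180.0]
contact_force: [0.8, -0.3, -1.9]
gripper_width: 0.039
```

```bash
python3 w.py
```

```text
14.05 [ 0.5677 -0.0713  0.0881] [180.     0.   179.98] 0.03970531198697914
[[ 1.19  0.78 -1.53  0.26 -0.3   0.03]
 [ 1.04 -0.06 -2.25  0.14 -0.24  0.04]
 [ 0.25  1.01 -1.18  0.23 -0.29  0.01]
 [ 0.68 -0.24 -1.27  0.22 -0.25  0.03]
 [ 0.1   0.57 -1.61  0.27 -0.31 -0.01]
 [ 0.12  0.6  -1.37  0.32 -0.3   0.03]]
mean [ 0.563  0.445 -1.534  0.238 -0.282  0.022] jt [-4.900e-01 -5.057e+01  2.268e+01  5.660e+00 -4.100e-01 -1.000e-02]
```

Emit:
apply_moves(slide=[[0, 0, 0], [0, 0, 0], [0, 0, 0], [0, 0, 0], [0, 0, 0], [0, 0, 0], [0, 0, 0], [0, 0, 0]], turn=[[0, 0, 0], [0, 0, 0], [0, 0, 0], [0, 0, 0], [0, 0, 0], [0, 0, 0], [0, 0, 0], [0, 0, 0]], jaw=[0.45, 0.4, 0.35, 0.3, 0.25, 0.25, 0.25, 0.25])

```text
time_s: 14.85
tcp_pos: [0.5677, -0.0713, 0.0881]
eef_rot: [-180.0, -0.0, 180.0]
contact_force: [0.2, 0.4, 0.3]
gripper_width: 0.0653
```

```bash
python3 w.py; python3 -c "
from h import *
im=load('side_last.npz')['pixels'];a=cv2.resize(im[110:220,265:365],None,fx=5,fy=5,interpolation=cv2.INTER_CUBIC)
cv2.imwrite('pics/s4.png',a)"
```

```text
15.15 [ 0.5677 -0.0713  0.0881] [-180.      0.    179.99] 0.06574089136291378
[[ 0.19  0.17 -0.33 -0.   -0.04  0.01]
 [ 0.73  0.25  0.61 -0.02 -0.05 -0.02]
 [ 0.26 -0.35 -0.19 -0.06 -0.01 -0.  ]
 [-0.82 -1.25  0.25 -0.02 -0.02 -0.  ]
 [-0.35 -0.22 -0.52  0.04 -0.04  0.03]
 [-1.15 -0.08  0.23  0.04 -0.   -0.03]]
mean [-0.189 -0.246  0.008 -0.002 -0.026 -0.002] jt [  0.   -49.99  22.81   5.42  -0.09   0.  ]
```

View pics/s4.png

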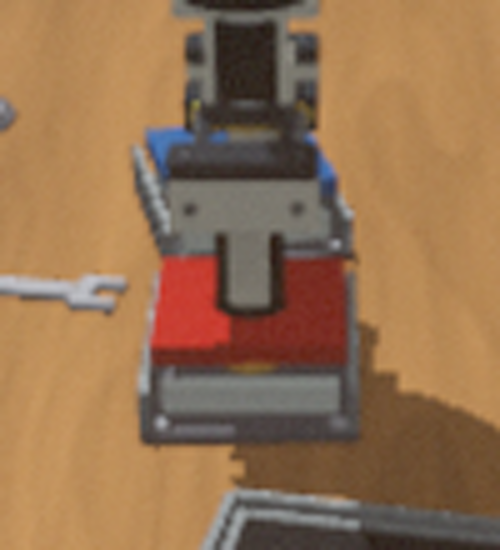

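The brass seat is showing lowered beneath the red deck and the load is zero. I'll retreat and go for the far cartridge.

Emit:
apply_moves(slide=[[0, 0, -0.1], [0, 0, -0.25], [0, 0, -0.35], [0, 0, -0.3], [0, 0.2, -0.05], [0, 0.4, 0], [0.1, 0.45, 0], [0.1, 0.45, 0]], turn=[[0, 0, 0], [0, 0, 0], [0, 0, 0], [0, 0, 0], [0, 0, 0], [0, 0, 0], [0, 0, 0], [0, 0, 0]], jaw=[0.25, 0.25, 0.25, 0.25, 0.2, 0.1, 0, 0], newtons=25)

```text
time_s: 15.95
tcp_pos: [0.5475, 0.0799, 0.1941]
eef_rot: [180.0, 0.1, 179.9]
contact_force: [0.7, 0.8, -0.5]
gripper_width: 0.0857
```

Emit:
apply_moves(slide=[[0.1, 0.45, 0], [0.1, 0.45, 0], [0.06, 0.45, 0], [0, 0.4, 0], [0, 0.25, 0], [0, 0.1, 0], [0, 0.02, 0], [0, 0, 0]], turn=[[0, 0, 0], [0, 0, 0], [0, 0, 0], [0, 0, 0], [0, 0, 0], [0, 0, 0], [0, 0, 0], [0, 0, 0]], jaw=[0, 0, 0, 0, 0, 0, 0, 0])

```text
time_s: 16.75
tcp_pos: [0.5217, 0.2902, 0.1932]
eef_rot: [-180.0, -0.0, 180.0]
contact_force: [-0.5, 0.7, -0.8]
gripper_width: 0.0878
```

```bash
python3 - <<'E'
from plant import r
from h import *
c=r.capture('side'); im=c['pixels']; np.savez('side2.npz',**c)
t=r.capture('top'); np.savez('top2.npz',**t)
print(r.get_state()['tcp_pos'],r.get_state()['time_s'])
a=cv2.resize(im[110:310,260:400],None,fx=3,fy=3,interpolation=cv2.INTER_CUBIC)
b=cv2.resize(t['pixels'][140:240,330:530],None,fx=2,fy=2,interpolation=cv2.INTER_CUBIC)
b=cv2.copyMakeBorder(b,0,a.shape[0]-b.shape[0],0,0,cv2.BORDER_CONSTANT)[:, :380]
cv2.imwrite('pics/s5.png',np.hstack([a,b]))
P=cloud(t); m=(np.abs(P[...,0]-.5677)<.03)&(np.abs(P[...,1]+.0713)<.03)&(P[...,2]>.08)
q=P[m]; print(len(q),np.percentile(q[:,2],[5,50,95]).round(4),np.median(q,0).round(4))
P=cloud(c); m=(np.abs(P[...,0]-.5677)<.03)&(np.abs(P[...,1]+.0713)<.03)&(P[...,2]>.08)
q=P[m]; print(len(q),np.percentile(q[:,2],[5,50,95]).round(4),q.max(0))
E
```

```text
[0.52185644 0.289555   0.19328592] 16.85
382 [0.0912 0.1178 0.1224] [ 0.5658 -0.0691  0.1178]
99 [0.0824 0.1011 0.1175] [ 0.58689647 -0.045158    0.12064778]
```

View pics/s5.png

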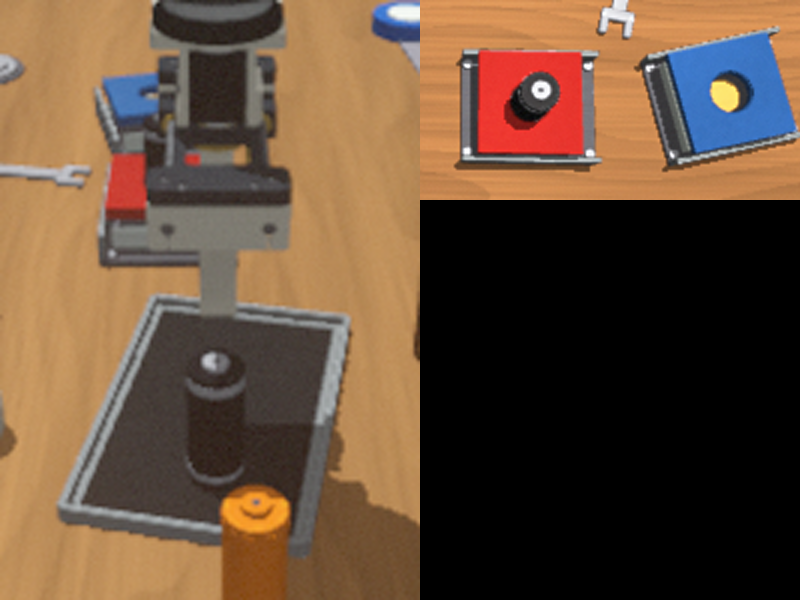

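The red cartridge's top is at z=0.118, so its foot is at 0.022 and the seat is fully down. Next I'll descend on the far cartridge.

Emit:
apply_moves(slide=[[0, 0.01, 0.2], [0, 0, 0.3], [0, 0, 0.3], [0, 0, 0.3], [0, 0, 0.15], [0, 0, 0.02], [0, 0, 0], [0, 0, 0]], turn=[[0, 0, 0], [0, 0, 0], [0, 0, 0], [0, 0, 0], [0, 0, 0], [0, 0, 0], [0, 0, 0], [0, 0, 0]], jaw=[0, 0, 0, 0, 0, 0, 0, 0])

```text
time_s: 17.65
tcp_pos: [0.5226, 0.2918, 0.0674]
eef_rot: [179.9, 0.1, 180.0]
contact_force: [0.7, -0.8, -0.2]
gripper_width: 0.0876
```

Emit:
apply_moves(slide=[[0.005, -0.005, 0.02], [0, 0, 0], [0, 0, 0], [0, 0, 0], [0, 0, 0], [0, 0, 0], [0, 0, 0], [0, 0, 0]], turn=[[0, 0, 0], [0, 0, 0], [0, 0, 0], [0, 0, 0], [0, 0, 0], [0, 0, 0], [0, 0, 0], [0, 0, 0]], jaw=[0.2, 0.4, 0.5, 0.6, 0.7, 0.7, 0.7, 0.7], newtons=25)

```text
time_s: 18.45
tcp_pos: [0.5213, 0.2913, 0.064]
eef_rot: [-180.0, -0.0, 180.0]
contact_force: [0.2, -0.2, -0.4]
gripper_width: 0.039
```

Emit:
apply_moves(slide=[[0, 0, 0], [0, 0, 0], [0, 0, 0]], turn=[[0, 0, 0], [0, 0, 0], [0, 0, 0]], jaw=[0.7, 0.7, 0.7])

```text
time_s: 18.75
tcp_pos: [0.5213, 0.2913, 0.064]
eef_rot: [180.0, 0.0, 180.0]
contact_force: [0.9, 0.4, -0.6]
gripper_width: 0.0391
```

Emit:
apply_moves(slide=[[0, 0, -0.03], [0, 0, -0.05], [0, 0, -0.05], [0, 0, -0.03], [0, 0, 0], [0, 0, 0], [0, 0, 0]], turn=[[0, 0, 0], [0, 0, 0], [0, 0, 0], [0, 0, 0], [0, 0, 0], [0, 0, 0], [0, 0, 0]], jaw=[0.7, 0.7, 0.7, 0.7, 0.7, 0.7, 0.7])

```text
time_s: 19.45
tcp_pos: [0.5212, 0.2911, 0.0799]
eef_rot: [-180.0, -0.0, 180.0]
contact_force: [-0.1, -0.9, -0.9]
gripper_width: 0.0395
```

```bash
python3 w.py
```

```text
19.75 [0.5213 0.2912 0.0799] [-1.7999e+02 -1.0000e-02  1.7999e+02] 0.03948153805445331
[[-0.39 -0.85 -1.45 -0.01  0.04  0.02]
 [ 0.08  0.08 -1.54 -0.06 -0.03  0.01]
 [-0.6   0.19 -1.99 -0.04 -0.04 -0.05]
 [-0.54 -0.65 -1.31 -0.   -0.01 -0.03]
 [-0.29 -0.08 -0.87 -0.01 -0.08 -0.01]
 [-0.51 -0.6  -0.84 -0.06  0.04  0.03]]
mean [-0.375 -0.32  -1.333 -0.029 -0.015 -0.008] jt [ -0.   -54.51  23.47   5.64  -0.08   0.  ]
```

1.3 N: light, consistent with the first weighing. It goes to blue, carried high enough to pass over the red cartridge.

Emit:
apply_moves(slide=[[0, 0, -0.25], [0, 0, -0.4], [0, -0.1, -0.4], [0, -0.3, -0.25], [0, -0.4, -0.05], [-0.05, -0.4, 0], [-0.05, -0.4, 0], [-0.1, -0.4, 0]], turn=[[0, 0, 0], [0, 0, 0], [0, 0, 0], [0, 0, 0], [0, 0, 0], [0, 0, 0], [0, 0, 0], [0, 0, 0]], jaw=[0.7, 0.7, 0.7, 0.7, 0.7, 0.7, 0.7, 0.7])

```text
time_s: 20.55
tcp_pos: [0.5408, 0.0898, 0.2155]
eef_rot: [180.0, 0.0, -180.0]
contact_force: [1.6, 1.1, -1.3]
gripper_width: 0.0392
```

Emit:
apply_moves(slide=[[-0.1, -0.4, 0], [-0.1, -0.4, 0], [-0.1, -0.4, 0], [-0.1, -0.4, 0], [0, -0.4, 0], [0, -0.4, 0], [0, -0.4, 0], [0, -0.3, 0]], turn=[[0, 0, 0], [0, 0, 0], [0, 0, 0], [0, 0, 0], [0, 0, 0], [0, 0, 0], [0, 0, 0], [0, 0, 0]], jaw=[0.7, 0.7, 0.7, 0.7, 0.7, 0.7, 0.7, 0.7])

```text
time_s: 21.35
tcp_pos: [0.5808, -0.221, 0.2149]
eef_rot: [-180.0, -0.0, 179.9]
contact_force: [0.8, 0.4, -2.7]
gripper_width: 0.0394
```

Emit:
apply_moves(slide=[[0, -0.2, 0], [0, -0.15, 0], [0, 0, 0], [0, 0, 0], [0, 0, 0], [0, 0, 0]], turn=[[0, 0, 0], [0, 0, 0], [0, 0, -0.08], [0, 0, -0.077], [0, 0, 0], [0, 0, 0]], jaw=[0.7, 0.7, 0.7, 0.7, 0.7, 0.7])

```text
time_s: 21.95
tcp_pos: [0.5812, -0.2535, 0.215]
eef_rot: [180.0, 0.0, -166.7]
contact_force: [0.8, 0.2, -2.2]
gripper_width: 0.0393
```

Emit:
apply_moves(slide=[[0.03, -0.15, 0], [0.029, -0.149, 0.1], [0, 0, 0.25], [0, 0, 0.3], [0, 0, 0.17], [0, 0, 0.03], [0, 0, 0], [0, 0, 0]], turn=[[0, 0, 0], [0, 0, 0], [0, 0, 0], [0, 0, 0], [0, 0, 0], [0, 0, 0], [0, 0, 0], [0, 0, 0]], jaw=[0.7, 0.7, 0.7, 0.7, 0.7, 0.7, 0.7, 0.7])

```text
time_s: 22.75
tcp_pos: [0.5831, -0.2849, 0.131]
eef_rot: [-179.9, 0.1, -166.5]
contact_force: [-0.8, 0.2, -0.6]
gripper_width: 0.0395
```

```bash
python3 w.py; python3 - <<'E'
from plant import r
from h import *
im=load('side_last.npz')['pixels'];a=cv2.resize(im[60:200,265:365],None,fx=4,fy=4,interpolation=cv2.INTER_CUBIC)
c=r.capture('top');b=cv2.resize(c['pixels'][130:240,440:540],None,fx=4,fy=4,interpolation=cv2.INTER_CUBIC)
b=cv2.copyMakeBorder(b,0,a.shape[0]-b.shape[0],0,0,cv2.BORDER_CONSTANT)
cv2.imwrite('pics/s6.png',np.hstack([a,b]))
# re-measure blue hole from empty-view top2
E
```

```text
23.05 [ 0.5827 -0.2843  0.1308] [-1.7997e+02  6.0000e-02 -1.6652e+02] 0.039324371858568505
[[ 0.2   0.55 -1.68 -0.06  0.02  0.03]
 [-0.01  0.03 -1.61 -0.05  0.02  0.01]
 [-0.29 -0.08 -1.8  -0.01 -0.05 -0.02]
 [ 0.27  0.02 -2.06  0.04 -0.06  0.04]
 [ 0.19  0.58 -1.88 -0.01 -0.    0.04]
 [ 0.66 -0.54 -1.47 -0.03 -0.04  0.04]]
mean [ 0.17   0.091 -1.748 -0.019 -0.018  0.023] jt [-4.000e-02 -5.891e+01  2.655e+01  6.450e+00 -5.000e-02 -0.000e+00]
```

View pics/s6.png

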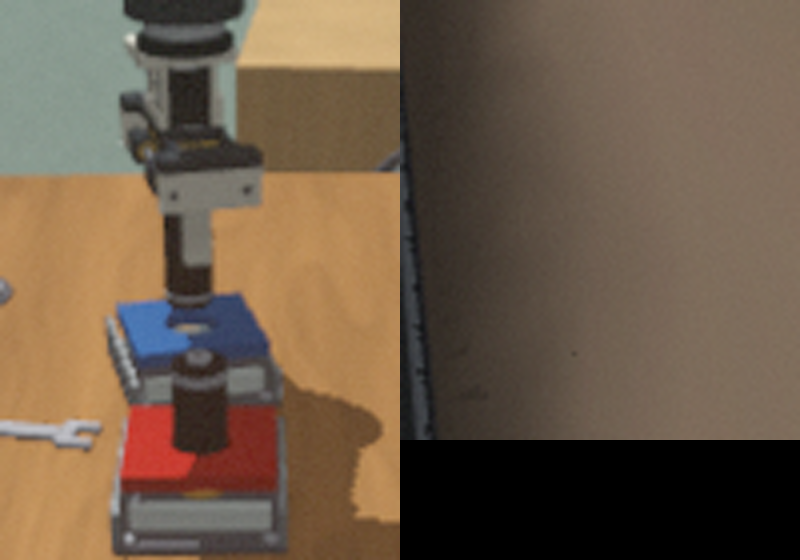

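The cartridge is above the blue hole, and the red cartridge is upright behind it with its seat down. I'll descend gently.

Emit:
apply_moves(slide=[[0, 0, 0.08], [0, 0, 0.06], [0, 0, 0.02], [0, 0, 0.01], [0, 0, 0.01], [0, 0, 0.01], [0, 0, 0]], turn=[[0, 0, 0], [0, 0, 0], [0, 0, 0], [0, 0, 0], [0, 0, 0], [0, 0, 0], [0, 0, 0]], jaw=[0.7, 0.7, 0.7, 0.7, 0.7, 0.7, 0.7])

```text
time_s: 23.8
tcp_pos: [0.5824, -0.2842, 0.111]
eef_rot: [180.0, -0.0, -166.5]
contact_force: [0.4, 0.9, -1.6]
gripper_width: 0.0394
```

```bash
python3 w.py
```

```text
24.1 [ 0.5825 -0.2843  0.1112] [-1.8000e+02  1.0000e-02 -1.6652e+02] 0.0394846219973004
[[-0.17 -0.11 -2.93 -0.03 -0.02 -0.02]
 [ 0.39 -0.13 -3.   -0.02 -0.02  0.04]
 [-0.49 -0.15 -1.46 -0.    0.01  0.01]
 [ 1.4  -1.24 -1.23  0.07 -0.01 -0.02]
 [ 0.66 -0.82 -2.07 -0.04 -0.03  0.02]
 [ 0.49  0.16 -1.55 -0.04  0.02 -0.03]]
mean [ 0.381 -0.382 -2.04  -0.011 -0.007  0.   ] jt [  0.   -59.65  25.77   6.26  -0.06   0.  ]
```

Emit:
apply_moves(slide=[[0, 0, 0.01], [0, 0, 0.01], [0, 0, 0.01], [0, 0, 0.01], [0, 0, 0]], turn=[[0, 0, 0], [0, 0, 0], [0, 0, 0], [0, 0, 0], [0, 0, 0]], jaw=[0.7, 0.7, 0.7, 0.7, 0.7])

```text
time_s: 24.6
tcp_pos: [0.5823, -0.2842, 0.1068]
eef_rot: [180.0, -0.0, -166.5]
contact_force: [-0.2, -0.2, -0.7]
gripper_width: 0.0395
```

```bash
python3 w.py
```

```text
24.9 [ 0.5824 -0.2843  0.1071] [-179.99    0.   -166.52] 0.03920535050964628
[[-0.01  0.05 -1.23  0.01  0.    0.09]
 [ 0.6   0.26 -2.06 -0.02  0.03  0.02]
 [ 0.48  0.25 -1.67  0.01  0.05  0.05]
 [ 0.21 -0.63 -1.14 -0.01  0.   -0.06]
 [-0.05 -0.04 -1.83  0.04  0.    0.07]
 [ 0.41 -1.11 -2.56 -0.04 -0.01  0.01]]
mean [ 0.272 -0.204 -1.75  -0.002  0.013  0.03 ] jt [  0.   -59.79  25.6    6.22  -0.06   0.  ]
```

Foot is 6 mm below the deck top with no contact. Continuing.

Emit:
apply_moves(slide=[[0, 0, 0.015], [0, 0, 0.015], [0, 0, 0.015], [0, 0, 0.015], [0, 0, 0]], turn=[[0, 0, 0], [0, 0, 0], [0, 0, 0], [0, 0, 0], [0, 0, 0]], jaw=[0.7, 0.7, 0.7, 0.7, 0.7])

```text
time_s: 25.4
tcp_pos: [0.5822, -0.2842, 0.1007]
eef_rot: [180.0, -0.0, -166.5]
contact_force: [-0.1, -0.2, -1.3]
gripper_width: 0.0392
```

```bash
python3 w.py
```

```text
25.7 [ 0.5824 -0.2843  0.1012] [-1.8000e+02  1.0000e-02 -1.6652e+02] 0.039188052986755866
[[ 0.24 -0.47 -0.98  0.05  0.01  0.  ]
 [-0.65 -0.11 -2.31 -0.01  0.03 -0.01]
 [-0.29  0.05 -1.44 -0.02 -0.02 -0.02]
 [-0.18 -0.   -1.7   0.02 -0.04 -0.02]
 [ 0.71 -0.02 -2.42  0.07 -0.01 -0.04]
 [ 0.53 -0.15 -1.75  0.02  0.01 -0.03]]
mean [ 0.06  -0.115 -1.766  0.022 -0.002 -0.021] jt [-0.000e+00 -6.001e+01  2.537e+01  6.170e+00 -6.000e-02  0.000e+00]
```

Emit:
apply_moves(slide=[[0, 0, 0.015], [0, 0, 0.015], [0, 0, 0.015], [0, 0, 0.015], [0, 0, 0.015], [0, 0, 0.015], [0, 0, 0.01], [0, 0, 0]], turn=[[0, 0, 0], [0, 0, 0], [0, 0, 0], [0, 0, 0], [0, 0, 0], [0, 0, 0], [0, 0, 0], [0, 0, 0]], jaw=[0.7, 0.7, 0.7, 0.7, 0.7, 0.7, 0.7, 0.7])

```text
time_s: 26.5
tcp_pos: [0.5823, -0.2842, 0.0909]
eef_rot: [180.0, -0.0, -166.5]
contact_force: [-0.3, -0.6, -2.6]
gripper_width: 0.0392
```

```bash
python3 w.py
```

```text
26.8 [ 0.5825 -0.2843  0.0912] [-1.7999e+02  1.0000e-02 -1.6652e+02] 0.039655957335707356
[[ 0.89 -0.07 -1.42 -0.02 -0.02  0.  ]
 [-0.02  0.65 -2.8   0.   -0.02  0.  ]
 [-0.8   0.41 -1.87  0.04 -0.05 -0.01]
 [-0.01  0.27 -1.91 -0.01 -0.04 -0.  ]
 [ 0.62 -0.77 -2.16 -0.02  0.04 -0.05]
 [-0.11 -0.46 -1.99  0.   -0.01 -0.02]]
mean [ 9.500e-02  5.000e-03 -2.025e+00 -2.000e-03 -1.700e-02 -1.400e-02] jt [-0.000e+00 -6.042e+01  2.498e+01  6.070e+00 -6.000e-02  0.000e+00]
```

Emit:
apply_moves(slide=[[0, 0, 0.01], [0, 0, 0.01], [0, 0, 0.008], [0, 0, 0], [0, 0, 0]], turn=[[0, 0, 0], [0, 0, 0], [0, 0, 0], [0, 0, 0], [0, 0, 0]], jaw=[0.7, 0.7, 0.7, 0.7, 0.7])

```text
time_s: 27.3
tcp_pos: [0.5824, -0.2843, 0.0882]
eef_rot: [180.0, -0.0, -166.5]
contact_force: [0.3, -0.3, -1.2]
gripper_width: 0.0392
```

```bash
python3 w.py
```

```text
27.6 [ 0.5824 -0.2842  0.0883] [ 180.     -0.   -166.52] 0.03925610145563936
[[ 0.01 -0.46 -1.13  0.   -0.03  0.  ]
 [-0.08  0.86 -1.68 -0.    0.01  0.04]
 [ 0.6  -0.46 -1.91 -0.03  0.02 -0.02]
 [-0.75  0.35 -2.37 -0.03 -0.03  0.02]
 [-0.27 -0.78 -1.07 -0.01  0.03 -0.01]
 [-0.22 -0.67 -0.74 -0.01  0.02  0.  ]]
mean [-0.117 -0.192 -1.482 -0.013  0.004  0.005] jt [ 0.000e+00 -6.056e+01  2.487e+01  6.040e+00 -6.000e-02  0.000e+00]
```

Emit:
apply_moves(slide=[[0, 0, 0.004], [0, 0, 0], [0, 0, 0]], turn=[[0, 0, 0], [0, 0, 0], [0, 0, 0]], jaw=[0.7, 0.7, 0.7])

```text
time_s: 27.9
tcp_pos: [0.5825, -0.2843, 0.0881]
eef_rot: [-180.0, 0.0, -166.5]
contact_force: [0.2, 0.2, 0.4]
gripper_width: 0.0393
```

```bash
python3 w.py
```

```text
28.2 [ 0.5825 -0.2843  0.088 ] [-1.7999e+02  1.0000e-02 -1.6652e+02] 0.03966622633499987
[[-0.22  0.22 -0.36  0.09  0.12 -0.03]
 [-1.07  1.08  0.39  0.14  0.19 -0.04]
 [-0.03  0.43  0.93  0.14  0.15 -0.  ]
 [-1.08 -0.26  0.24  0.13  0.11  0.03]
 [-0.18  1.06  0.71  0.1   0.21  0.04]
 [-0.13  1.03  1.18  0.16  0.16 -0.02]]
mean [-0.452  0.592  0.517  0.126  0.156 -0.004] jt [ -0.1  -58.91  24.19   5.76   0.14   0.  ]
```

The foot rests on the blue seat, with the weight now carried. Releasing.

Emit:
apply_moves(slide=[[0, 0, 0], [0, 0, 0], [0, 0, 0]], turn=[[0, 0, 0], [0, 0, 0], [0, 0, 0]], jaw=[0.7, 0.7, 0.7], newtons=5)

```text
time_s: 28.5
tcp_pos: [0.5825, -0.2842, 0.088]
eef_rot: [-180.0, 0.0, -166.5]
contact_force: [-0.2, 0.3, 1.3]
gripper_width: 0.0397
```

Emit:
apply_moves(slide=[[0, 0, 0], [0, 0, 0], [0, 0, 0], [0, 0, 0], [0, 0, 0], [0, 0, 0], [0, 0, 0], [0, 0, 0]], turn=[[0, 0, 0], [0, 0, 0], [0, 0, 0], [0, 0, 0], [0, 0, 0], [0, 0, 0], [0, 0, 0], [0, 0, 0]], jaw=[0.45, 0.4, 0.35, 0.3, 0.25, 0.25, 0.25, 0.25])

```text
time_s: 29.3
tcp_pos: [0.5824, -0.2843, 0.0879]
eef_rot: [180.0, -0.0, -166.5]
contact_force: [0.6, 0.1, -0.0]
gripper_width: 0.0659
```

Emit:
apply_moves(slide=[[0, 0, -0.1], [0, 0, -0.2], [0, 0, -0.3], [0, 0, -0.35], [0, 0, -0.3], [0, -0.2, 0], [0, -0.4, 0], [0, -0.4, 0]], turn=[[0, 0, 0], [0, 0, 0], [0, 0, 0], [0, 0, 0], [0, 0, 0], [0, 0, 0], [0, 0, 0], [0, 0, 0]], jaw=[0.25, 0.25, 0.25, 0.25, 0.25, 0.25, 0.25, 0.25])

```text
time_s: 30.1
tcp_pos: [0.6064, -0.382, 0.215]
eef_rot: [-179.9, 0.1, -166.4]
contact_force: [1.1, 0.5, -0.3]
gripper_width: 0.0659
```

Emit:
apply_moves(slide=[[0.2, -0.4, 0], [0.2, -0.4, 0], [0.2, -0.4, 0], [0.2, -0.4, 0], [0.1, -0.2, 0], [0, 0, 0], [0, 0, 0], [0, 0, 0]], turn=[[0, 0, 0], [0, 0, 0], [0, 0, 0], [0, 0, 0], [0, 0, 0], [0, 0, 0], [0, 0, 0], [0, 0, 0]], jaw=[0.25, 0.25, 0.25, 0.25, 0.25, 0.25, 0.25, 0.25])

```text
time_s: 30.9
tcp_pos: [0.5605, -0.5767, 0.2134]
eef_rot: [-180.0, 0.0, -166.5]
contact_force: [0.3, 0.1, -0.3]
gripper_width: 0.0653
```

```bash
python3 - <<'E'
from plant import r
from h import *
c=r.capture('side'); t=r.capture('top'); s=r.get_state(); print(s['time_s'],s['tcp_pos'],s['contact_force'])
a=cv2.resize(c['pixels'][110:270,230:370],None,fx=2.8,fy=2.8,interpolation=cv2.INTER_CUBIC)
b=cv2.resize(t['pixels'][80:260,190:540],None,fx=1.15,fy=1.15,interpolation=cv2.INTER_CUBIC)
b=cv2.copyMakeBorder(b,0,a.shape[0]-b.shape[0],0,0,cv2.BORDER_CONSTANT)
cv2.imwrite('pics/s7.png',np.hstack([a,b])); print(a.shape,b.shape)
P=cloud(t); P0=cloud(load('top0.npz'))
for nm,x,y in(("red",.5677,-.0713),("blue",.5825,-.2843)):
    m=(np.abs(P[...,0]-x)<.03)&(np.abs(P[...,1]-y)<.03)&(P[...,2]>.108)
    q=P[m]; print(nm,len(q),np.percentile(q[:,2],[5,50,95]).round(4),np.median(q,0).round(4))
d=cv2.absdiff(t['pixels'],load('top0.npz')['pixels']).max(2)
print("diff hub/jar/wrench",[int((d[y0:y1,x0:x1]>40).sum()) for x0,y0,x1,y1 in((225,105,262,150),(300,95,332,132),(415,80,450,162))])
E
```

```text
31.0 [ 0.56086167 -0.5764287   0.21360071] [ 0.5243923  -0.50237801 -1.02333153]
(448, 392, 3) (448, 402, 3)
red 330 [0.1142 0.1181 0.1224] [ 0.5676 -0.07    0.1181]
blue 397 [0.1131 0.1258 0.1306] [ 0.5816 -0.2798  0.1258]
diff hub/jar/wrench [0, 0, 0]
```

View pics/s7.png

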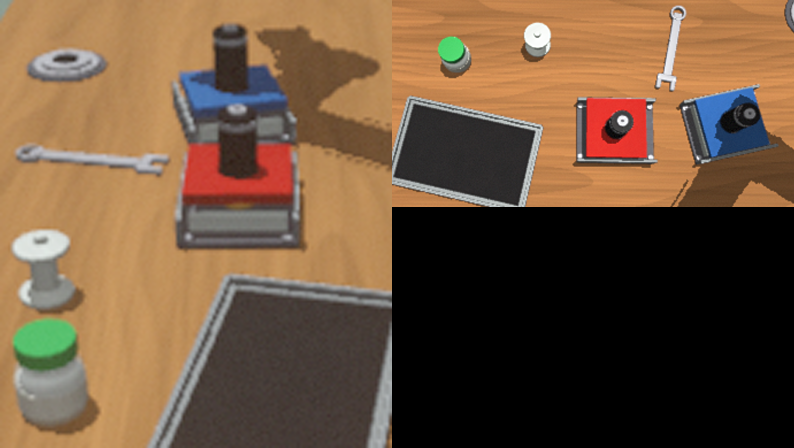

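Both cartridges stand upright in their pockets. The red top face is at 0.118 m (seat sunk 8 mm) and the blue one at 0.126 m (on the raised seat). The hub, jar and wrench pixels are unchanged, so I'm handing in.

```bash
python3 -c "
from plant import r
print(r.close_job(), r.get_state()['time_s'])"
```

```text
the job is handed in; nothing more can be done
the job is handed in; nothing more can be done
```

The job is done and handed in at about 31 s of the 67 s allowed. The heavy cartridge is fully down in the red stand and the light one is fully down in the blue stand.

- **Weighing:** The nearer cartridge read about 4.2 N held still just off the tray, so it was the heavy one. The other read about 1.3–1.8 N, which agrees.
- **Placing:** I located both pockets from the camera. Both feet entered without a search along the float direction.
- **Side loads:** The red insertion showed small sideways moments (up to about 0.4 N·m). I eased them with x shifts of under 1 mm, but about 0.3 N·m was still there when I opened the jaws.
- **Final checks:** The top face over red is at 0.118 m, so the seat is sunk about 8 mm. The top face over blue is at 0.126 m, so that cartridge sits on the raised seat. The gripper is clear of both.
- **Bystanders:** The top-view pixels of the hub, jar and wrench did not change.

No final check failed. The two camera views of the hole centres disagreed: the side view's fits were 13–17 mm off in y because its hole masks were poor. I used the top view, and the insertions bore that out.

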